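Shut the enamelling kiln's door with the hook pole

TASK

The small enamelling kiln is loaded: shut its drop-down door with the hook pole, as one does to keep hands off a kiln. Take the pole from its wooden rest, put its hook sideways through the ring eye on top of the half-open door and, with the hook staying in the eye all the way, swing the door up and press it until it is fully home against the brick; go gently, since the brick cracks if the door is slammed or forced. Then unhook and lay the pole back in both notches of its rest the way it lay; touch the kiln with nothing but the pole and leave the other things alone.

Things in the scene. Friction and masses are not known exactly. Their poses are not given: they have to be found in the camera images.
- kiln: Front-loading enamelling kiln, fixed: steel jacket, cream brick, 260 mm deep (x) x 250 wide (y), on legs and two pavers, top 325 mm above the table. Origin: middle of its footprint, on the table; z up. Front is -x, turned roughly to world -y (robot's right); drop-down door there, hinged at its foot. A grey control box stands 46 mm out of its -y side (away from the robot).
- door_hinge (a point): Middle of the door's hinge line, at the foot of the kiln's front: kiln frame (-130, 0, 105) mm, so 105 mm above the table; the hinge line runs along the kiln's y. Axes as the kiln's.
- door (a joint): Door angle, rad: 0 = upright, fully home (shut: below 0.010, 2 mm at the eye), 0.6 to 0.9 at the start, leaning out to the front; stop 1.0. Brick-lined steel, 194 wide x 175 high x 34 mm, 0.7 kg (+-15%), on a stiff spring-balanced hinge: stays where left; 2 to 3.5 N at the eye, square to the door, move it, also to press it home; once home the force rises steeply. Over 15 N cracks it.
- door_eye (a point): Centre of the 17 mm hole of the steel ring eye (6 mm wire, 30 mm outer) standing on the middle of the door's top edge, which is 23 mm away; hole axis = kiln's y. At door angle q, from door_hinge in kiln axes: x = -0.198 sin q - 0.017 cos q, y = 0, z = 0.198 cos q - 0.017 sin q (m). Axes are the door's, equal to the kiln's when shut.
- pole: Hook pole, loose, 0.15 kg: handle 280 x 24 mm, 26 high (x -140 to 140), wood with a rubber sleeve in front, then a 10 mm steel rod on the centre line to x = 300 mm, bent square into a 10 mm pin to its -y. Origin: underside of the handle's middle; x to the hook, z up. It lies with the hook to the robot's left, the pin roughly away from the robot. Under 3 N across the hook it tips in a grip.
- pole_grip (a point): Good place to grip the pole's rubber sleeve across its 24 mm width from above: pole frame (100, 0, 13) mm, 13 mm above the handle's underside, ahead of both notches of the rest; about 60 mm ahead of the balance point. Axes as the pole's.
- hook_tip (a point): Rounded free end of the hook's pin: pole frame (300, -36, 13) mm, so 200 mm ahead of pole_grip along the pole's x, 36 mm to its -y, level with it. Axes as the pole's.
- rest: Plywood rest, fixed: base 200 x 85 x 10 mm, two uprights 18 mm thick at x = -105 and 45 mm with flared notches: floor 34 mm up, 33 mm wide there, about 55 mm at the top, 60 mm up. Origin: on the table, below the middle of the pole's handle; x to the hook end. The pole lies in both notches, its origin 34 mm above the rest's; lay it back within 30 mm lengthwise, same way round and up.
- jar: Bystander: white jar with a black lid, 72 mm across, 85 mm high, origin under its middle.
- tape: Bystander: roll of tape lying flat, 90 mm across, 48 mm high, origin under its middle.
- post: Bystander: ceramic kiln post, 38 mm across, 75 mm high, standing, origin under its middle.
There are look-alikes about, which are no part of the job. Of the things like the rest, leave any that is purple; of the rest the larger one is meant.

How it is judged:
By the outcome, as a careful person would: the job done as asked, in the order asked, and still so for the second after the job is handed in, with the robot touching nothing.
It also fails if it takes over 66 s, if anything falls off the work surface, if the arm or the gripper's body presses on something with over 40 N, if the wrist force passes 120 N, or if a joint passes its speed limit or range.

ROBOT

A 7-joint arm with a two-finger parallel gripper is mounted at the origin on the work surface. World frame = base frame: x ahead of the robot, y to its left, z up, the work surface at z = 0. Lengths are in m, angles in rad, forces in N, time in s.
With the tool pointing down it reaches from about 0.425 to 0.925 m from the base axis. Payload 6.8 kg.
Tool frame: the origin (TCP) lies midway between the tips of the shut fingers; the grasp point (between the pads) lies 19 mm behind it (grip_point_offset is the z of the grasp point in the tool frame, in m); z points along the fingers, y is the line along which they close (so a half turn about z gives the same grasp; the last joint's range is limited). The gripper opens to 85 mm and grips with 20 to 120 N. Pads are 22 mm wide; open, the fingers measure 114 mm over their backs; the gripper's body (76 mm by 85 mm) begins 54 mm behind the grasp point. The pads swing forward as they close: fully open they stand 13 mm farther back than shut.
Start: joints at [-1.224, 0.477, 0.022, 1.555, -0.011, 1.109, -0.083], TCP at [0.297, 0.606, 0.231] pointing down, gripper open.
Joint ranges: [-2.96, 2.96], [-0.34, 2.1], [-1.41, 1.46], [0.24, 2.44], [-1.37, 4.51], [0.17, 1.92], [-2.96, 2.96]. Speed limits (rad/s): [2.39, 2.39, 3.14, 3.14, 3.14, 3.14, 3.14].

INTERFACE

Orientations are given as a rotation vector (axis times angle).
In Python, from bench import get_obs, grab_frame, calibration, hand_in, grip_point_offset gives the robot as it stands.
- The arm moves only by the shell command python3 -m pendant 'ROWS' [OPENING] [FORCE]. ROWS is a JSON object of lists of equal length, an entry for each row: "translation": the shift along the world's x, y, z in units of 25 mm (1.0 is 25 mm), a list of three; "delta_rot": the turn, a rotation vector about the world's x, y, z in units of 5 degrees (1.0 is 5 degrees), a list of three. In form: {"translation": [[dx, dy, dz], ...], "delta_rot": [[rx, ry, rz], ...]}. A call has 1 to 12 rows; each row is the pose to reach, as a shift and turn from the pose commanded when the call began; what a row does not reach only later rows make up. A row lasts 1/8 s, in which the tool goes at most 62.5 mm and 10.7 degrees, less where a joint would pass 70% of its speed; a pose out of reach is approached as far as the arm can. A call with a gripper value outside its range is refused whole. OPENING is the opening, from 0 (shut) to 1 (fully open), set as the call begins (- or left out, the last holds). The fingers move at their own pace and stop on an object; FORCE is the grip in N (left out, the last holds). Time passes only in rows, so rows that repeat a pose let the fingers close. It gives the time, the measured TCP pose, the force, the opening and the grip force at its end, in the units of the state.
- get_obs(): the state, without advancing time (a new reading comes with each control period).
- grab_frame(name): name is "scene" or "top" or "wrist"; returns (picture, depth): 480x640x3 uint8, red, green, blue; 480x640 float32, m along the optical axis (not along the pixel's ray), 0 where there is no reading.
- calibration(name): a dict with "K" (3x3 intrinsics, pixels), "rvec" (rotation vector, rad) and "tvec" (3), from world to camera coordinates, as OpenCV has them. Camera axes: x right, y down, z forward; pixel columns grow to the right and rows downward; lengths in m; the calibration is good to about 2 mm. A picture is of the moment at which its call begins: read the wrist's pose just before it. calibration takes no time and is no camera call; for the wrist camera it gives the pose at the moment of the call.
- hand_in(): hands the job in; it is judged then, once.
The state is a dict: "clock": time; "joints": joint angles; "qvel": joint speeds; "tau": joint torques, N m; "tcp_pos": TCP position; "orientation": TCP orientation; "contact_force": force on the tool from outside, world axes, zero at the start; "moment": the same for the moment, N m; "grip_width": finger opening in m; "gripper_force": force on a finger pad.
Only numpy, scipy, OpenCV 4.12 (cv2) and the standard library are available. Lean on these libraries where they do the work, as an engineer would, in place of code of your own. Each camera call takes 0.05 s, during which the arm holds its last target. There are 200 camera calls.

## Working session

There is one attempt and no reset: what is moved stays moved. The work goes in short steps, Python scripts to look and compute and a shell command to move; the robot and the scene stay as the last step left them, time stands still between calls to the robot, and variables do not carry over. Pictures are saved under pics/ and viewed, at most 10 in all, crops included, and the job is handed in when it is done.

```bash
mkdir -p pics; ls; cat > h.py <<'E'
import numpy as np, cv2
from bench import *
from scipy.spatial.transform import Rotation as R
def cam(n):
    c=calibration(n); M=R.from_rotvec(np.ravel(c["rvec"])).as_matrix(); return np.array(c["K"]),M,np.ravel(c["tvec"])
def cloud(n,d,c=None):
    K,M,t=c or cam(n); v,u=np.mgrid[:480,:640]
    p=np.stack([(u-K[0,2])/K[0,0]*d,(v-K[1,2])/K[1,1]*d,d],-1)
    return (p-t)@M
def ray(n,u,v,z,c=None):
    K,M,t=c or cam(n); d=np.array([(u-K[0,2])/K[0,0],(v-K[1,2])/K[1,1],1])@M; o=-t@M
    return o+d*(z-o[2])/d[2]
E
python3 - <<'E'
from h import *
for n in("scene","top"):
    p,d=grab_frame(n); cv2.imwrite(f"pics/{n}0.png",p[:,:,::-1]); np.savez(f"{n}0.npz",p=p,d=d)
    K,M,t=cam(n); print(n,-t@M,M[2],(d>0).mean())
o=get_obs();print(o["clock"],o["tcp_pos"],o["orientation"],grip_point_offset)
E
```

```text
pics
scene [0.1686599  0.0359669  1.34155677] [ 0.32406687 -0.0780834  -0.94280626] 0.9959505208333334
top [ 0.3872211  -0.05256974  1.19418144] [ 0.13520978 -0.01705757 -0.99067015] 0.995751953125
0.1 [0.29627672 0.60590284 0.23039355] [-7.08206629e-01 -3.06043439e+00  2.65253978e-03] -0.0187
```

View pics/scene0.png

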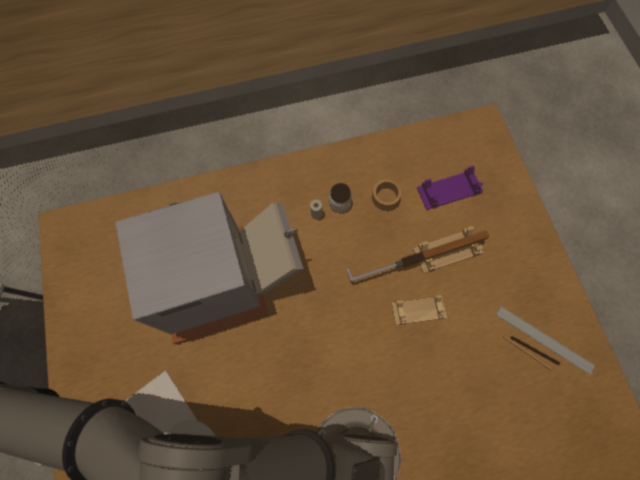

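View pics/top0.png

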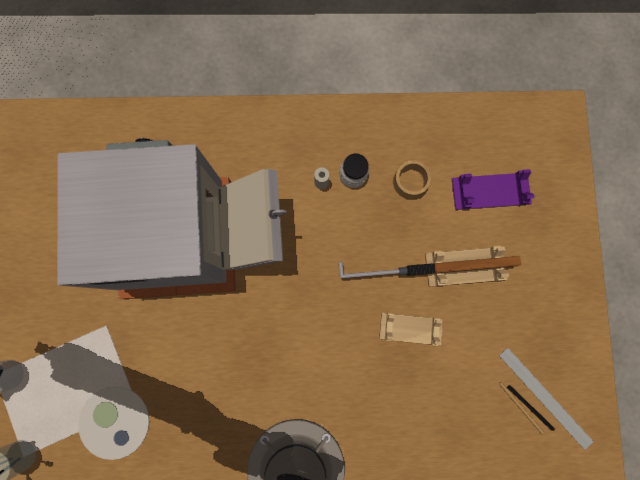

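The kiln is on the left with its door leaning out to the right (eye about (278,212) in top). The pole lies in the larger, non-purple rest, hook bend about (340,272), pin upward in the picture (+x), handle end about (520,262).

```bash
python3 - <<'E'
from h import *
for n in("top","scene"):
    f=np.load(n+"0.npz"); P=cloud(n,f["d"]); p=f["p"]
    z=P[...,2]
    m=((z>.315)&(z<.335)&(P[...,1]>0.1)&(P[...,0]>.2)).astype(np.uint8); m=cv2.morphologyEx(m,cv2.MORPH_OPEN,np.ones((5,5)))
    q=P[m>0][:,:2].astype(np.float32); (c,s,a)=cv2.minAreaRect(q*1000); print(n,"kiln top",c,s,a,np.median(z[m>0]))
    if n=="top":
        print("table z",np.median(z[300:400,250:330]))
        for (u,v) in [(342,266),(341,276),(360,273),(380,272),(400,271),(410,270),(430,269),(480,265),(515,262)]: print((u,v),P[v,u].round(4),p[v,u])
        print("eye");print(P[206:219:2,270:290:3,:].reshape(-1,7,3).round(3)[:, :, 2])
        w=P[200:228,262:292].reshape(-1,3); w=w[w[:,2]>.2]; k=np.argsort(-w[:,2])[:12]; print(w[k].round(3))
# crops
a=np.load("top0.npz")["p"]
c1=cv2.resize(a[190:235,210:310],None,fx=8,fy=8,interpolation=cv2.INTER_CUBIC)[:280]
c1=cv2.resize(a[195:230,220:300],(800,350),interpolation=cv2.INTER_CUBIC)
c2=cv2.resize(a[250:285,330:530],(800,140),interpolation=cv2.INTER_CUBIC)
cv2.imwrite("pics/crop1.png",np.vstack([c1,c2])[:,:,::-1])
E
```

```text
top kiln top (569.7304077148438, 294.37908935546875) (253.08143615722656, 263.81463623046875) 2.8233370780944824 0.325437297454264
table z -0.0006670134360412887
(342, 266) [ 0.4839 -0.123   0.0485] [115 107 102]
(341, 276) [ 0.4596 -0.1199  0.0468] [146 138 135]
(360, 273) [ 0.4655 -0.1662  0.0523] [136 130 127]
(380, 272) [ 0.4669 -0.2152  0.0516] [143 136 133]
(400, 271) [ 0.4678 -0.2632  0.0577] [72 70 72]
(410, 270) [ 0.4693 -0.2866  0.063 ] [32 30 31]
(430, 269) [ 0.4711 -0.3367  0.0575] [30 29 30]
(480, 265) [ 0.4781 -0.4598  0.0574] [132  80  41]
(515, 262) [ 0.4836 -0.5464  0.0574] [129  79  41]
eye
[[ 0.225  0.217  0.216  0.     0.001  0.     0.001]
 [ 0.224  0.219  0.216 -0.005  0.002 -0.001  0.003]
 [ 0.227  0.223  0.253  0.253  0.25  -0.     0.004]
 [ 0.228  0.246  0.252  0.25   0.249  0.242 -0.   ]
 [ 0.227  0.238  0.231  0.228  0.23   0.003  0.001]
 [ 0.229  0.225  0.221  0.208 -0.001 -0.004 -0.003]
 [ 0.226  0.224  0.216  0.209 -0.003 -0.003 -0.001]]
[[ 0.387 -0.053  1.194]
 [ 0.387 -0.053  1.194]
 [ 0.584  0.019  0.254]
 [ 0.58   0.017  0.254]
 [ 0.584  0.021  0.253]
 [ 0.582  0.017  0.253]
 [ 0.584  0.015  0.253]
 [ 0.584  0.011  0.252]
 [ 0.582  0.021  0.252]
 [ 0.58   0.021  0.252]
 [ 0.582  0.013  0.251]
 [ 0.582  0.007  0.251]]
scene kiln top (569.4490966796875, 296.2640686035156) (254.34381103515625, 263.6006774902344) 3.074345350265503 0.3260796680665894
```

View pics/crop1.png

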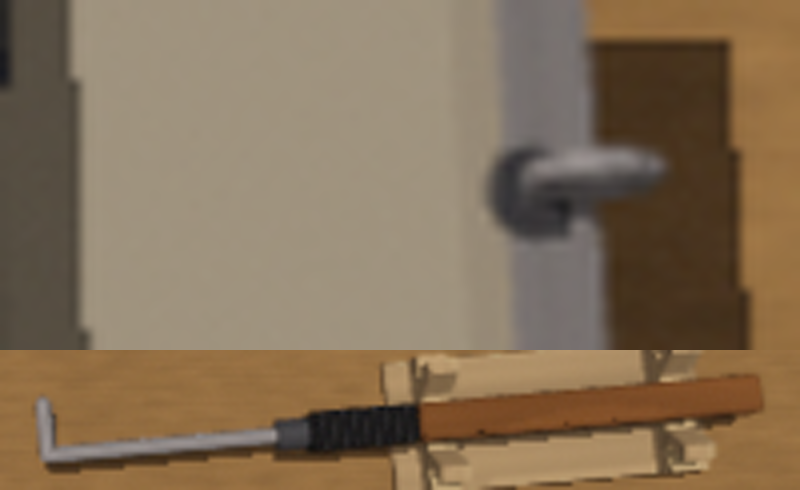

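```bash
python3 -m pendant '{"translation":[[0,0,2.4],[0,0,4.8],[0.3,-1,7],[0.8,-3,8.3],[1.5,-5.2,9],[2.2,-7.5,9.5],[3,-9.8,10],[3.8,-12,10],[4.4,-14,10],[5,-16.2,10],[5.3,-18.6,10],[5.6,-21,10]],"delta_rot":[[0,0,0],[0,0,-1],[0,0,-2],[0,0,-3],[0,0,-4],[0,0,-5],[0,0,-6],[0,0,-7],[0,0,-8],[0,0,-9],[0,0,-10],[0,0,-11]]}' 1
```

```text
clock: 1.6
tcp_pos: [0.4363, 0.0793, 0.481]
orientation: [-2.045, -2.385, 0.0]
contact_force: [1.1, 0.6, -0.7]
grip_width: 0.0856
gripper_force: 0.0
```

```bash
python3 -m pendant '{"translation":[[0.2,-2,-0.6],[0.4,-4.2,-1.5],[0.6,-6.4,-2.5],[0.8,-8.6,-3.7],[1,-10.6,-5],[1.2,-12.6,-6.4],[1.4,-14.4,-8],[1.5,-16,-9.5],[1.5,-16,-11],[1.5,-16,-11]],"delta_rot":[[0,0,-0.3],[0,0,-0.6],[0,0,-0.9],[0,0,-1.2],[0,0,-1.2],[0,0,-1.2],[0,0,-1.2],[0,0,-1.2],[0,0,-1.2],[0,0,-1.2]]}'
python3 - <<'E'
from h import *
c=cam("wrist");p,d=grab_frame("wrist"); cv2.imwrite("pics/w1.png",p[:,:,::-1]); P=cloud("wrist",d,c); np.savez("w1.npz",p=p,P=P)
o=get_obs(); print(o["tcp_pos"],R.from_rotvec(o["orientation"]).as_matrix()[:,1])
for y in np.arange(-.48,-.1,.02):
    m=(abs(P[...,1]-y)<.003)&(P[...,2]>.045)&(P[...,2]<.075)&(abs(P[...,0]-.472)<.03)
    if m.sum()>5: q=P[m]; print(round(y,2),q[:,0].min().round(4),q[:,0].max().round(4),np.median(q[:,2]).round(4))
E
```

```text
clock: 2.85
tcp_pos: [0.472, -0.3177, 0.2037]
orientation: [-2.161, -2.272, 0.004]
contact_force: [0.1, 0.3, 0.5]
grip_width: 0.0854
gripper_force: 0.0
[ 0.47339493 -0.31812373  0.20574642] [ 0.99868842  0.05114002 -0.00247889]
-0.48 0.472 0.4951 0.0605
-0.46 0.4712 0.4938 0.0605
-0.44 0.4694 0.4926 0.0604
-0.42 0.4686 0.4913 0.0606
-0.4 0.4669 0.4901 0.0605
-0.38 0.4437 0.4889 0.0606
-0.36 0.4423 0.502 0.0596
-0.34 0.4629 0.4872 0.0607
-0.32 0.4621 0.4859 0.0607
-0.3 0.4605 0.4847 0.0607
-0.28 0.4604 0.4828 0.057
-0.26 0.461 0.4796 0.0523
-0.24 0.4635 0.4732 0.0519
-0.22 0.4627 0.4721 0.052
-0.2 0.461 0.471 0.0519
-0.18 0.4601 0.4699 0.052
```

View pics/w1.png

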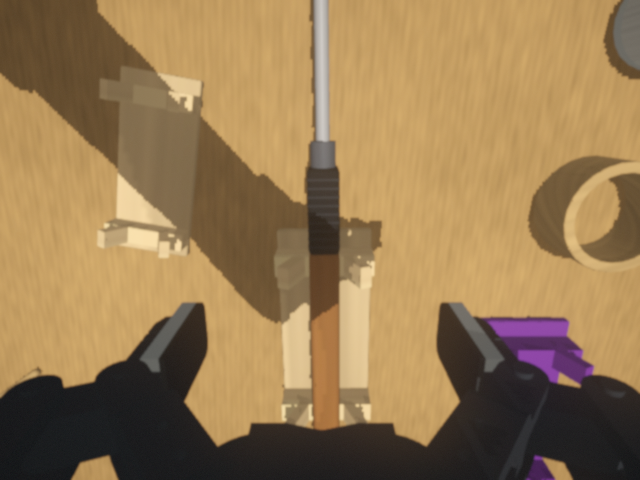

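```bash
python3 -m pendant '{"translation":[[0,0,-2],[0,0,-4],[0,0,-5.8],[0,0,-6.7],[0,0,-7.1],[0,0,-7.1]],"delta_rot":[[0,0,0.13],[0,0,0.13],[0,0,0.13],[0,0,0.13],[0,0,0.13],[0,0,0.13]]}' 1 && python3 -m pendant '{"translation":[[0,0,0],[0,0,0],[0,0,0],[0,0,0],[0,0,0],[0,0,0]],"delta_rot":[[0,0,0],[0,0,0],[0,0,0],[0,0,0],[0,0,0],[0,0,0]]}' 0 120
```

```text
clock: 3.65
tcp_pos: [0.4752, -0.3186, 0.0299]
orientation: [2.149, 2.29, 0.001]
contact_force: [-0.3, 0.0, -0.1]
grip_width: 0.0854
gripper_force: 0.0
clock: 4.4
tcp_pos: [0.4742, -0.3187, 0.0294]
orientation: [2.151, 2.29, 0.001]
contact_force: [-1.1, 2.1, 6.8]
grip_width: 0.0227
gripper_force: 117.1
```

```bash
python3 -m pendant '{"translation":[[0,0,0.5],[0,0,1.3],[0,0,2.2],[0,0,3.5],[0.1,0.4,5],[0.3,1.2,6.5],[0.5,2.2,7.7],[0.6,3,8.3],[0.6,3.2,8.4],[0.6,3.2,8.4]],"delta_rot":[[0,0,0],[0,0,0],[0,0,0],[0,0,0],[0,0,0],[0,0,0],[0,0,0],[0,0,0],[0,0,0],[0,0,0]]}'
python3 - <<'E'
from h import *
o=get_obs(); print(o["tcp_pos"],o["contact_force"])
for n in("top","scene"):
    p,d=grab_frame(n); P=cloud(n,d); np.savez(n+"1.npz",p=p,d=d)
    z=P[...,2]
    m=(z>.18)&(z<.30)&(P[...,1]>-.20)&(P[...,1]<-.015)&(P[...,0]>.44)&(P[...,0]<.56)
    q=P[m]; print(n,m.sum(),q[q[:,1].argmax()].round(4),q[q[:,0].argmax()].round(4))
    for y in np.arange(-.18,-.02,.02):
        k=q[abs(q[:,1]-y)<.005]
        if len(k): print(round(y,2),np.median(k,0).round(4),k[:,2].max().round(4),k[:,0].max().round(4))
    if n=="top": cv2.imwrite("pics/t1.png",cv2.resize(p[180:300,200:360],(800,600),interpolation=cv2.INTER_CUBIC)[:,:,::-1])
E
```

```text
clock: 5.65
tcp_pos: [0.4886, -0.2387, 0.2389]
orientation: [-2.151, -2.29, -0.0]
contact_force: [0.2, 0.5, -1.8]
grip_width: 0.0223
gripper_force: 117.5
[ 0.488623   -0.23867278  0.23891142] [ 0.20926642  0.50667568 -1.81778107]
top 523 [ 0.5005 -0.0346  0.255 ] [ 0.5123 -0.0369  0.2573]
-0.18 [ 0.4849 -0.1815  0.2614] 0.2676 0.493
-0.16 [ 0.4829 -0.1607  0.2592] 0.2646 0.4875
-0.14 [ 0.4824 -0.1406  0.2596] 0.2623 0.4877
-0.12 [ 0.482  -0.1205  0.2591] 0.2621 0.4862
-0.1 [ 0.4804 -0.1004  0.2593] 0.2627 0.4849
-0.08 [ 0.4788 -0.0803  0.2587] 0.2621 0.4834
-0.06 [ 0.4772 -0.0603  0.2593] 0.2634 0.4834
-0.04 [ 0.4916 -0.0404  0.2593] 0.2643 0.5123
scene 231 [ 0.5096 -0.0334  0.2547] [ 0.5117 -0.0393  0.2601]
-0.16 [ 0.486  -0.1563  0.2586] 0.2612 0.4872
-0.14 [ 0.4819 -0.1401  0.2592] 0.2647 0.4862
-0.12 [ 0.4817 -0.1195  0.2595] 0.2643 0.4865
-0.1 [ 0.4795 -0.1008  0.2595] 0.2625 0.4848
-0.08 [ 0.4789 -0.0804  0.2604] 0.2634 0.4842
-0.06 [ 0.4769 -0.0602  0.2604] 0.2642 0.4812
-0.04 [ 0.489  -0.0393  0.2601] 0.2642 0.5117
```

View pics/t1.png

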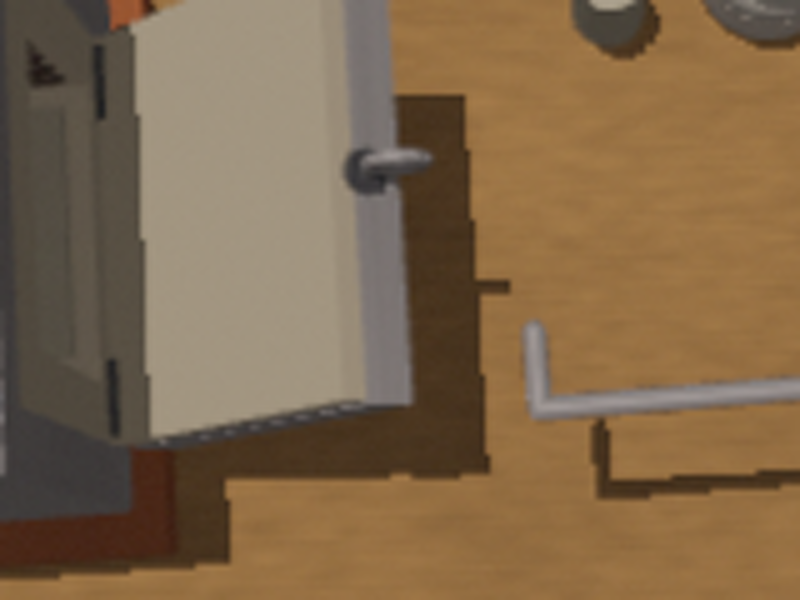

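```bash
python3 - <<'E'
from h import *
from scipy.optimize import brentq
kx=np.array([-.0515,.9987]); hg=np.array([.5696,.2953])-.130*kx
eye=lambda q:np.r_[hg+kx*(-.198*np.sin(q)-.017*np.cos(q)),.105+.198*np.cos(q)-.017*np.sin(q)]
# right edge of ring in top view
print("edge ray",ray("top",286.6,211.4,.237))
for q in(.7,.74,.78): print(q,eye(q))
for n in("top","scene"):
    for i in "01":
        f=np.load(f"{n}{i}.npz"); P=cloud(n,f["d"])
        m=(abs(P[...,0]-.583)<.02)&(P[...,1]>-.012)&(P[...,1]<.04)&(P[...,2]>.238)&(P[...,2]<.27); q=P[m]
        for y in np.arange(-.01,.04,.005):
            k=q[abs(q[:,1]-y)<.0025]
            if len(k):print(n,i,y.round(3),len(k),np.percentile(k[:,2],[50,80]).round(4),np.median(k[:,0]).round(4))
E
```

```text
edge ray [5.84164377e-01 3.77752094e-04 2.37000000e-01]
0.7 [0.58353371 0.02509431 0.24548705]
0.74 [0.58381724 0.01959591 0.23975388]
0.78 [0.58408875 0.01433088 0.23380513]
top 0 0.005 9 [0.2457 0.248 ] 0.5823
top 0 0.01 6 [0.2499 0.2502] 0.5825
top 0 0.015 9 [0.2508 0.2527] 0.5824
top 0 0.02 6 [0.2518 0.2531] 0.5825
top 0 0.025 6 [0.25   0.2507] 0.5818
top 0 0.03 6 [0.2432 0.2455] 0.5821
top 1 0.005 9 [0.2461 0.2482] 0.5828
top 1 0.01 6 [0.2499 0.2533] 0.5821
top 1 0.015 8 [0.2517 0.2529] 0.5818
top 1 0.02 6 [0.2511 0.2527] 0.5821
top 1 0.025 6 [0.2491 0.25  ] 0.5821
top 1 0.03 6 [0.2433 0.2452] 0.5821
scene 0 0.005 2 [0.245  0.2457] 0.5821
scene 0 0.01 5 [0.2512 0.2531] 0.5817
scene 0 0.015 4 [0.2521 0.2529] 0.5818
scene 0 0.02 4 [0.2519 0.2533] 0.5828
scene 0 0.025 4 [0.25   0.2531] 0.582
scene 0 0.03 7 [0.2454 0.2467] 0.5828
scene 1 0.005 2 [0.2464 0.2504] 0.5813
scene 1 0.01 8 [0.2457 0.2488] 0.5825
scene 1 0.015 4 [0.2503 0.2513] 0.5823
scene 1 0.02 4 [0.252  0.2543] 0.5832
scene 1 0.025 4 [0.2492 0.2517] 0.5828
scene 1 0.03 7 [0.2474 0.2481] 0.5823
```

```bash
python3 -m pendant '{"translation":[[0.3,0.4,-0.2],[0.8,1,-0.4],[1.4,1.6,-0.6],[1.8,2,-0.7],[2,2.15,-0.7],[2,2.15,-0.7],[2,2.15,-0.7]],"delta_rot":[[0,0,0],[0,0,0],[0,0,0],[0,0,0],[0,0,0],[0,0,0],[0,0,0]]}'
python3 - <<'E'
from h import *
o=get_obs(); print(o["tcp_pos"],o["contact_force"])
for n in("top","scene"):
    p,d=grab_frame(n); P=cloud(n,d)
    z=P[...,2]
    A=[(P[...,0]>.535)&(P[...,0]<.566)&(P[...,1]<.04)&(P[...,1]>.00)&(z>.225)&(z<.255),(P[...,0]>.573)&(P[...,0]<.592)&(P[...,1]<.04)&(P[...,1]>-.005)&(z>.236)&(z<.26)]
    for m in A:
        q=P[m];print(n,len(q),np.median(q,0).round(4),np.percentile(q,[5,95],axis=0).round(4).tolist())
    q=P[(P[...,0]>.5)&(P[...,0]<.55)&(P[...,1]<-.0)&(P[...,1]>-.08)&(z>.22)&(z<.255)]; print("rod",np.median(q,0))
    if n=="top": cv2.imwrite("pics/t2.png",cv2.resize(p[190:250,240:320],(800,600),interpolation=cv2.INTER_CUBIC)[:,:,::-1])
E
```

```text
clock: 6.62
tcp_pos: [0.5386, -0.1856, 0.2215]
orientation: [2.152, 2.288, -0.0]
contact_force: [-0.1, 0.0, -1.0]
grip_width: 0.0226
gripper_force: 117.5
[ 0.53859832 -0.18562091  0.2215426 ] [-0.06262939  0.01772145 -0.97092664]
top 103 [0.5484 0.0162 0.2395] [[0.5368, 0.0098, 0.2254], [0.5614, 0.0399, 0.2444]]
top 42 [0.5823 0.0161 0.2485] [[0.5801, 0.0052, 0.2418], [0.585, 0.0301, 0.2534]]
rod [ 0.52957435 -0.04094562  0.24186873]
scene 59 [0.5482 0.018  0.2401] [[0.5371, 0.0108, 0.226], [0.5612, 0.0393, 0.2443]]
scene 28 [0.5819 0.0186 0.2498] [[0.58, 0.0071, 0.2387], [0.5851, 0.0313, 0.254]]
rod [ 0.52967684 -0.0388419   0.24234636]
```

View pics/t2.png

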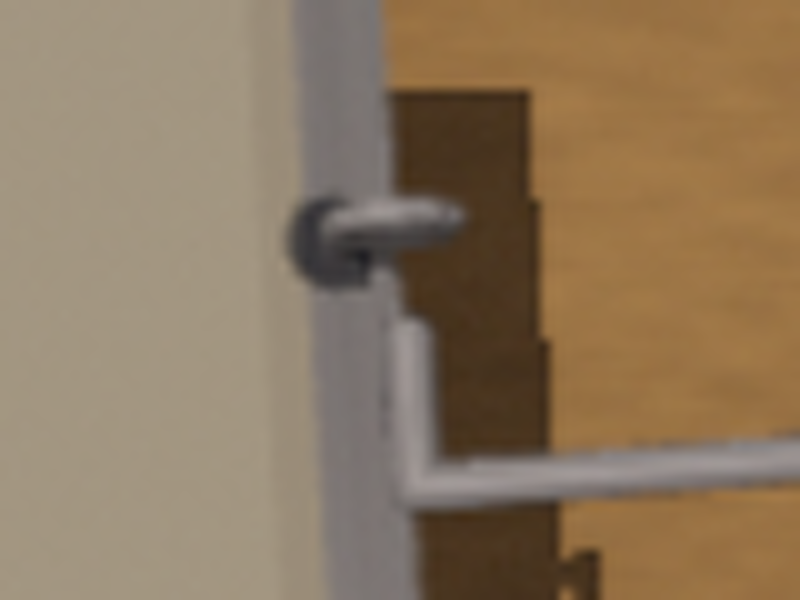

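The pin (crop x≈400–435, tip row 320) lines up with the ring (x≈341–466, row 220) to about a millimetre. Inserting.

```bash
python3 -m pendant '{"translation":[[0.2,0.02,0],[0.45,0.04,0],[0.65,0.06,0],[0.8,0.07,0],[0.95,0.08,0],[0.95,0.08,0]],"delta_rot":[[0,0,0],[0,0,0],[0,0,0],[0,0,0],[0,0,0],[0,0,0]]}'
```

```text
clock: 7.48
tcp_pos: [0.563, -0.1828, 0.2212]
orientation: [2.15, 2.29, -0.0]
contact_force: [0.0, 0.4, -1.0]
grip_width: 0.0226
gripper_force: 117.5
```

```bash
python3 -m pendant '{"translation":[[0.2,0.01,0],[0.4,0.03,0],[0.55,0.04,0],[0.6,0.04,0],[0.6,0.04,0]],"delta_rot":[[0,0,0],[0,0,0],[0,0,0],[0,0,0],[0,0,0]]}'
python3 - <<'E'
from h import *
o=get_obs(); print(o["tcp_pos"],o["contact_force"])
for n in("top","scene"):
    p,d=grab_frame(n);P=cloud(n,d);z=P[...,2]
    for a,b in((.56,.577),(.579,.587),(.590,.606)):
        q=P[(P[...,0]>a)&(P[...,0]<b)&(P[...,1]<.035)&(P[...,1]>-.005)&(z>.233)&(z<.26)]
        if len(q):print(n,a,len(q),np.median(q,0).round(4),np.percentile(q[:,1],[5,95]).round(4))
    if n=="top": cv2.imwrite("pics/t3.png",cv2.resize(p[190:250,240:320],(800,600),interpolation=cv2.INTER_CUBIC)[:,:,::-1])
E
```

```text
clock: 8.1
tcp_pos: [0.5778, -0.1819, 0.2212]
orientation: [-2.151, -2.29, 0.0]
contact_force: [0.9, -0.4, -2.5]
grip_width: 0.0221
gripper_force: 117.5
[ 0.57776153 -0.18190639  0.22124971] [ 0.86976781 -0.37062716 -2.4697778 ]
top 0.56 76 [0.5674 0.0109 0.2416] [-0.0045  0.02  ]
top 0.579 52 [0.5819 0.0164 0.248 ] [0.0046 0.0293]
top 0.59 24 [0.5953 0.0177 0.2415] [0.0135 0.022 ]
scene 0.56 47 [0.5661 0.0109 0.2417] [-0.0035  0.0213]
scene 0.579 37 [0.5821 0.0189 0.246 ] [0.0073 0.031 ]
scene 0.59 15 [0.5953 0.0194 0.2429] [0.0154 0.0234]
```

View pics/t3.png

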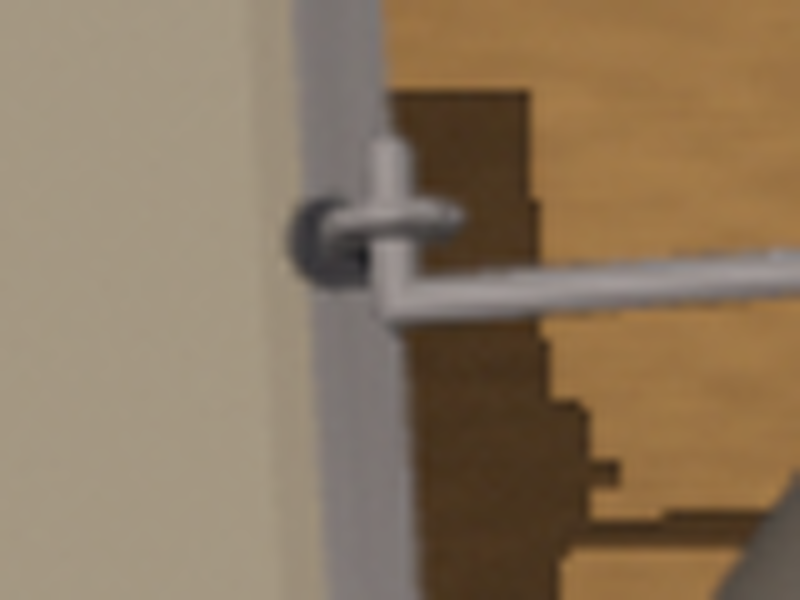

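```bash
python3 -m pendant '{"translation":[[0,0.14,0.05],[-0.01,0.26,0.15],[-0.02,0.4,0.27],[-0.03,0.54,0.4],[-0.03,0.67,0.53],[-0.03,0.74,0.6]],"delta_rot":[[0,0,0],[0,0,0],[0,0,0],[0,0,0],[0,0,0],[0,0,0]]}'
python3 - <<'E'
from h import *
for n in("top",):
    p,d=grab_frame(n);P=cloud(n,d);z=P[...,2]
    for a,b in((.579,.587),(.590,.606)):
        q=P[(P[...,0]>a)&(P[...,0]<b)&(P[...,1]<.055)&(P[...,1]>-.005)&(z>.240)&(z<.28)]
        if len(q):print(n,a,len(q),np.median(q,0).round(4),np.percentile(q[:,1:],[5,95],axis=0).round(4).tolist())
E
```

```text
clock: 8.95
tcp_pos: [0.577, -0.1631, 0.2366]
orientation: [2.15, 2.29, 0.0]
contact_force: [-0.1, -3.3, -1.2]
grip_width: 0.0224
gripper_force: 117.4
top 0.579 61 [0.5814 0.0309 0.2624] [[0.0192, 0.2417], [0.0509, 0.2672]]
top 0.59 28 [0.5962 0.0379 0.2551] [[0.0328, 0.2408], [0.0549, 0.2587]]
```

```bash
python3 -m pendant '{"translation":[[-0.01,0.15,0.13],[-0.02,0.3,0.26],[-0.02,0.46,0.38],[-0.03,0.61,0.5],[-0.04,0.78,0.62],[-0.05,0.94,0.73],[-0.06,1.11,0.84],[-0.06,1.28,0.94],[-0.07,1.45,1.04],[-0.08,1.63,1.14],[-0.09,1.8,1.23],[-0.1,1.98,1.32]],"delta_rot":[[0,0,0],[0,0,0],[0,0,0],[0,0,0],[0,0,0],[0,0,0],[0,0,0],[0,0,0],[0,0,0],[0,0,0],[0,0,0],[0,0,0]]}'
```

```text
clock: 10.5
tcp_pos: [0.5745, -0.1136, 0.2694]
orientation: [-2.151, -2.29, -0.0]
contact_force: [0.5, -3.5, -3.8]
grip_width: 0.0223
gripper_force: 117.5
```

```bash
python3 -m pendant '{"translation":[[-0.01,0.14,0.05],[-0.01,0.28,0.1],[-0.02,0.43,0.15],[-0.03,0.58,0.21],[-0.04,0.73,0.27],[-0.04,0.88,0.31],[-0.05,1.04,0.36],[-0.06,1.2,0.41],[-0.07,1.35,0.46],[-0.08,1.5,0.5]],"delta_rot":[[0,0,0],[0,0,0],[0,0,0],[0,0,0],[0,0,0],[0,0,0],[0,0,0],[0,0,0],[0,0,0],[0,0,0]]}'
python3 - <<'E'
from h import *
print(get_obs()["tcp_pos"])
for n in("top","scene"):
    p,d=grab_frame(n);P=cloud(n,d);z=P[...,2]; np.savez(n+"5.npz",p=p,d=d)
    for a,b in((.572,.584),(.588,.603)):
        q=P[(P[...,0]>a)&(P[...,0]<b)&(P[...,1]<.145)&(P[...,1]>.06)&(z>.29)&(z<.34)]
        if len(q):print(n,a,len(q),np.median(q,0).round(4),np.percentile(q[:,1:],[5,95],axis=0).round(4).tolist())
E
```

```text
clock: 11.75
tcp_pos: [0.5725, -0.0761, 0.2819]
orientation: [2.151, 2.29, 0.0]
contact_force: [0.5, -2.9, -3.4]
grip_width: 0.0223
gripper_force: 117.5
[ 0.57251387 -0.07611388  0.28190977]
top 0.572 69 [0.5764 0.1179 0.3073] [[0.1059, 0.293], [0.1298, 0.313]]
top 0.588 22 [0.5918 0.1224 0.3002] [[0.1183, 0.2989], [0.1279, 0.3028]]
scene 0.572 46 [0.5764 0.1214 0.3072] [[0.1082, 0.2945], [0.1324, 0.3138]]
scene 0.588 10 [0.5911 0.1258 0.3007] [[0.1216, 0.2989], [0.1293, 0.3069]]
```

```bash
python3 -m pendant '{"translation":[[-0.01,0.12,0.02],[-0.01,0.24,0.05],[-0.02,0.36,0.07],[-0.02,0.48,0.09],[-0.03,0.6,0.11],[-0.04,0.7,0.12],[-0.04,0.8,0.14],[-0.04,0.85,0.15],[-0.04,0.9,0.15]],"delta_rot":[[0,0,0],[0,0,0],[0,0,0],[0,0,0],[0,0,0],[0,0,0],[0,0,0],[0,0,0],[0,0,0]]}'
python3 - <<'E'
from h import *
print(get_obs()["tcp_pos"])
for n in("top","scene"):
    p,d=grab_frame(n);P=cloud(n,d);z=P[...,2]
    for a,b in((.572,.584),(.588,.603)):
        q=P[(P[...,0]>a)&(P[...,0]<b)&(P[...,1]<.16)&(P[...,1]>.08)&(z>.29)&(z<.34)]
        if len(q):print(n,a,len(q),np.median(q,0).round(4),np.percentile(q[:,1:],[5,95],axis=0).round(4).tolist())
E
```

```text
clock: 12.98
tcp_pos: [0.5714, -0.0538, 0.2856]
orientation: [-2.151, -2.29, 0.0]
contact_force: [-0.2, -2.8, -1.8]
grip_width: 0.0219
gripper_force: 117.5
[ 0.57144595 -0.05380198  0.28555327]
top 0.572 76 [0.5758 0.14   0.31  ] [[0.1282, 0.2935], [0.1513, 0.3167]]
top 0.588 18 [0.5911 0.1449 0.3047] [[0.1407, 0.3021], [0.1503, 0.3079]]
scene 0.572 52 [0.5755 0.1418 0.3099] [[0.1301, 0.2932], [0.1542, 0.3175]]
scene 0.588 9 [0.5909 0.1481 0.306 ] [[0.1436, 0.304], [0.1514, 0.3065]]
```

```bash
python3 -m pendant '{"translation":[[0,0.04,0],[0,0.08,0],[0,0.12,0.01],[0,0.16,0.01]],"delta_rot":[[0,0,0],[0,0,0],[0,0,0],[0,0,0]]}' | grep -E "tcp|contact"; python3 -m pendant '{"translation":[[0,0.03,0],[0,0.06,0]],"delta_rot":[[0,0,0],[0,0,0]]}' | grep -E "clock|tcp|contact"
```

```text
tcp_pos: [0.5714, -0.0498, 0.2858]
contact_force: [-0.3, -2.8, -1.1]
clock: 13.82
tcp_pos: [0.5715, -0.0483, 0.2858]
contact_force: [-1.0, -2.6, -2.7]
```

```bash
python3 -m pendant '{"translation":[[0,0.02,0],[0,0.02,0]],"delta_rot":[[0,0,0],[0,0,0]]}' | grep -E "clock|tcp|contact"
```

```text
clock: 14.08
tcp_pos: [0.5716, -0.0477, 0.2858]
contact_force: [0.2, -2.9, -1.8]
```

```bash
python3 -m pendant '{"translation":[[0,0.02,0],[0,0.02,0]],"delta_rot":[[0,0,0],[0,0,0]]}' | grep -E "tcp|contact"
```

```text
tcp_pos: [0.5716, -0.0474, 0.2859]
contact_force: [-0.8, -2.9, -0.6]
```

```bash
python3 -m pendant '{"translation":[[0,0.02,0],[0,0.02,0]],"delta_rot":[[0,0,0],[0,0,0]]}' | grep -E "tcp|contact"
```

```text
tcp_pos: [0.5715, -0.0474, 0.2859]
contact_force: [-0.6, -5.1, -0.8]
```

```bash
python3 -m pendant '{"translation":[[0,0.02,0],[0,0.02,0]],"delta_rot":[[0,0,0],[0,0,0]]}' | grep -E "clock|tcp|contact"
```

```text
clock: 14.82
tcp_pos: [0.5715, -0.0474, 0.2859]
contact_force: [-1.2, -6.6, -0.3]
```

```bash
python3 -m pendant '{"translation":[[0,0.015,0],[0,0.015,0]],"delta_rot":[[0,0,0],[0,0,0]]}' | grep -E "clock|tcp|contact"
python3 - <<'E'
from h import *
for n in("top","scene"):
    p,d=grab_frame(n);P=cloud(n,d);z=P[...,2]
    for a,b in((.572,.584),(.588,.603)):
        q=P[(P[...,0]>a)&(P[...,0]<b)&(P[...,1]<.17)&(P[...,1]>.08)&(z>.29)&(z<.34)]
        if len(q):print(n,a,len(q),np.median(q,0).round(4),np.percentile(q[:,1:],[5,95],axis=0).round(4).tolist())
    if n=="top":cv2.imwrite("pics/t4.png",cv2.resize(p[130:280,100:300],(800,600),interpolation=cv2.INTER_CUBIC)[:,:,::-1])
E
```

```text
clock: 15.08
tcp_pos: [0.5714, -0.0473, 0.286]
contact_force: [-1.3, -6.6, -1.2]
top 0.572 121 [0.576 0.153 0.313] [[0.1351, 0.2954], [0.1676, 0.3263]]
top 0.588 69 [0.5933 0.1645 0.3142] [[0.1492, 0.2943], [0.1691, 0.3267]]
scene 0.572 63 [0.5754 0.1516 0.3135] [[0.1372, 0.2959], [0.1683, 0.3269]]
scene 0.588 25 [0.5941 0.1664 0.3141] [[0.1515, 0.2981], [0.1692, 0.3285]]
```

View pics/t4.png

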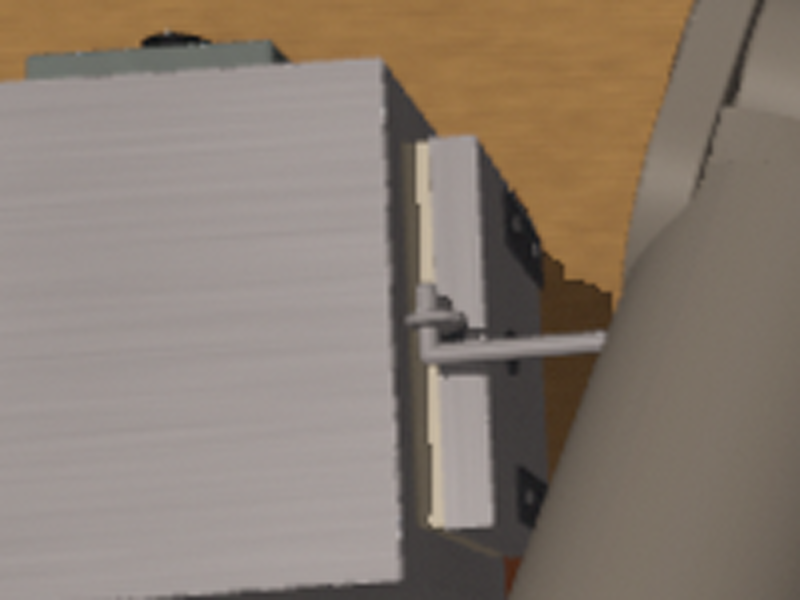

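The door looks upright against the kiln with the pin still through the ring (crop about (430,320)). One slightly firmer press to be sure.

```bash
python3 -m pendant '{"translation":[[0,0.02,0],[0,0.02,0],[0,0.02,0]],"delta_rot":[[0,0,0],[0,0,0],[0,0,0]]}' | grep -E "clock|tcp|contact"
python3 - <<'E'
from h import *
for n in("top","scene"):
    p,d=grab_frame(n);P=cloud(n,d);z=P[...,2]
    for nm,a,b,c,e in(("ring",.573,.581,.1,.1655),("tip",.586,.600,.1,.1645)):
        q=P[(P[...,0]>a)&(P[...,0]<b)&(P[...,1]<e)&(P[...,1]>c)&(z>(.308 if nm=="ring" else .297))&(z<.322)]
        if len(q):print(n,nm,len(q),np.median(q,0).round(4),np.percentile(q[:,1:],[5,95],axis=0).round(4).tolist())
    # door front face plane / top
    q=P[(abs(P[...,0]-.576)<.09)&(abs(P[...,0]-.576)>.045)&(P[...,1]>.09)&(P[...,1]<.165)&(z>.27)&(z<.29)]; print("door top",len(q),np.median(q,0).round(4),np.percentile(q[:,1],[3,97]).round(4))
E
```

```text
clock: 15.55
tcp_pos: [0.5713, -0.0473, 0.286]
contact_force: [-1.1, -8.4, -0.5]
top ring 49 [0.5754 0.1485 0.3148] [[0.1355, 0.3094], [0.1634, 0.3187]]
top tip 33 [0.5899 0.1549 0.307 ] [[0.1484, 0.3015], [0.1643, 0.3177]]
door top 834 [0.5271 0.1449 0.2806] [0.1254 0.1623]
scene ring 29 [0.5753 0.1514 0.3157] [[0.1369, 0.3091], [0.1637, 0.3195]]
scene tip 11 [0.5901 0.1532 0.3072] [[0.1499, 0.3047], [0.1564, 0.3083]]
door top 465 [0.5258 0.1465 0.2815] [0.1281 0.1628]
```

```bash
python3 -m pendant '{"translation":[[0,-0.05,0],[0,-0.1,0],[0,-0.16,0],[0,-0.21,0],[0,-0.21,0]],"delta_rot":[[0,0,0],[0,0,0],[0,0,0],[0,0,0],[0,0,0]]}' | grep -E "clock|tcp|contact"
python3 - <<'E'
from h import *
for n in("top","scene"):
    p,d=grab_frame(n);P=cloud(n,d);z=P[...,2]
    for nm,a,b,c,e in(("ring",.573,.581,.1,.1655),("tip",.586,.600,.1,.1645)):
        q=P[(P[...,0]>a)&(P[...,0]<b)&(P[...,1]<e)&(P[...,1]>c)&(z>(.308 if nm=="ring" else .297))&(z<.322)]
        if len(q):print(n,nm,len(q),np.median(q,0).round(4),np.percentile(q[:,1:],[5,95],axis=0).round(4).tolist())
E
```

```text
clock: 16.27
tcp_pos: [0.5716, -0.0502, 0.2858]
contact_force: [0.5, -0.1, -1.2]
top ring 49 [0.5757 0.1497 0.3142] [[0.1366, 0.3101], [0.1637, 0.3191]]
top tip 34 [0.591  0.1514 0.3069] [[0.1446, 0.3007], [0.1643, 0.3165]]
scene ring 26 [0.5755 0.1497 0.3158] [[0.138, 0.31], [0.1607, 0.3184]]
scene tip 12 [0.5895 0.1506 0.3065] [[0.1467, 0.3024], [0.1543, 0.3092]]
```

```bash
python3 -m pendant '{"translation":[[-0.15,-0.01,0],[-0.35,-0.02,0],[-0.55,-0.03,0],[-0.75,-0.04,0],[-0.95,-0.055,0],[-1.2,-0.065,0],[-1.4,-0.075,0],[-1.6,-0.09,0],[-1.7,-0.1,0],[-1.7,-0.1,0]],"delta_rot":[[0,0,0],[0,0,0],[0,0,0],[0,0,0],[0,0,0],[0,0,0],[0,0,0],[0,0,0],[0,0,0],[0,0,0]]}'
python3 - <<'E'
from h import *
for n in("top","scene"):
    p,d=grab_frame(n);P=cloud(n,d);z=P[...,2]
    if n=="top": cv2.imwrite("pics/t5.png",p[:,:,::-1])
    for nm,a,b,c,e in(("ring",.573,.581,.1,.1655),("tip",.525,.562,.1,.16),("rod",.49,.54,.05,.12)):
        q=P[(P[...,0]>a)&(P[...,0]<b)&(P[...,1]<e)&(P[...,1]>c)&(z>(.308 if nm=="ring" else .295))&(z<.322)]
        if len(q):print(n,nm,len(q),np.median(q,0).round(4),np.percentile(q,[5,95],axis=0).round(4).tolist())
E
```

```text
clock: 17.62
tcp_pos: [0.5289, -0.0532, 0.2859]
orientation: [-2.151, -2.29, -0.0]
contact_force: [-0.5, -1.0, -1.2]
grip_width: 0.0224
gripper_force: 117.6
top ring 50 [0.5757 0.148  0.315 ] [[0.5733, 0.1355, 0.3095], [0.579, 0.1634, 0.3198]]
top tip 77 [0.5372 0.1449 0.3063] [[0.5255, 0.1409, 0.3021], [0.551, 0.1494, 0.3086]]
top rod 189 [0.5201 0.0846 0.3063] [[0.5152, 0.054, 0.303], [0.5252, 0.1162, 0.3088]]
scene ring 25 [0.5756 0.1505 0.3157] [[0.574, 0.138, 0.3097], [0.5785, 0.1608, 0.3197]]
scene tip 43 [0.5382 0.147  0.3071] [[0.5274, 0.143, 0.3027], [0.5505, 0.1516, 0.3104]]
scene rod 118 [0.52   0.0852 0.3068] [[0.5154, 0.0538, 0.3026], [0.5258, 0.1158, 0.31]]
```

View pics/t5.png

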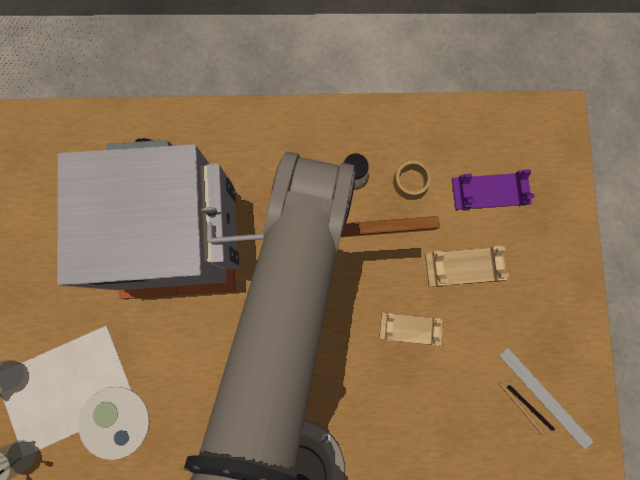

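```bash
python3 -m pendant '{"translation":[[0,-0.6,0],[0,-1.8,0],[-0.2,-3.4,-0.6],[-0.6,-5,-1.5],[-1,-6.6,-2.7],[-1.4,-8,-3.9],[-1.8,-9.2,-5.1],[-2.1,-10.2,-6.3],[-2.2,-10.6,-7.1],[-2.2,-10.6,-7.4],[-2.2,-10.6,-7.4],[-2.2,-10.6,-7.4]],"delta_rot":[[0,0,0],[0,0,0],[0,0,0],[0,0,0],[0,0,0],[0,0,0],[0,0,0],[0,0,0],[0,0,0],[0,0,0],[0,0,0],[0,0,0]]}'
python3 - <<'E'
from h import *
o=get_obs();print(o["tcp_pos"])
p,d=grab_frame("top");P=cloud("top",d);z=P[...,2];np.savez("top6.npz",p=p,d=d)
for y in np.arange(-.55,-.1,.03):
    q=P[(abs(P[...,1]-y)<.004)&(abs(P[...,0]-.475)<.03)&(z>.105)&(z<.15)]
    if len(q)>4:print(y.round(3),np.median(q,0).round(4),q[:,0].min().round(4),q[:,0].max().round(4))
q=P[(abs(P[...,0]-.475)<.04)&(z>.105)&(z<.15)];print("y ext",np.percentile(q[:,1],[0,1,99,100]))
E
```

```text
clock: 19.23
tcp_pos: [0.4749, -0.318, 0.1016]
orientation: [2.149, 2.29, 0.001]
contact_force: [0.6, -0.1, -0.9]
grip_width: 0.0225
gripper_force: 117.6
[ 0.47488989 -0.31796023  0.10159524]
-0.55 [ 0.4879 -0.5502  0.1308] 0.4759 0.5002
-0.52 [ 0.4853 -0.5201  0.1306] 0.4742 0.4984
-0.28 [ 0.4792 -0.2796  0.1267] 0.4738 0.4832
-0.25 [ 0.47   -0.2495  0.1222] 0.4657 0.4748
-0.22 [ 0.4685 -0.2195  0.1223] 0.4642 0.4733
-0.19 [ 0.4668 -0.1895  0.1218] 0.4624 0.4715
-0.16 [ 0.4652 -0.1594  0.1212] 0.4608 0.4703
-0.13 [ 0.4635 -0.1295  0.1228] 0.4592 0.4685
y ext [-0.55839041 -0.55469938  0.40139389  0.41688287]
```

```bash
python3 -m pendant '{"translation":[[-0.02,0,-0.4],[-0.02,0,-1],[-0.02,0,-1.6],[-0.02,0,-2.1],[-0.02,0,-2.4],[-0.02,0,-2.6],[-0.02,0,-2.7],[-0.02,0,-2.7]],"delta_rot":[[0,0,0],[0,0,0],[0,0,0],[0,0,0],[0,0,0],[0,0,0],[0,0,0],[0,0,0]]}'|grep -E "clock|tcp|contact"; python3 -m pendant '{"translation":[[0,0,-0.03],[0,0,-0.06],[0,0,-0.06]],"delta_rot":[[0,0,0],[0,0,0],[0,0,0]]}'|grep -E "clock|tcp|contact"
```

```text
clock: 20.27
tcp_pos: [0.4736, -0.3183, 0.0334]
contact_force: [-0.4, 0.4, -1.2]
clock: 20.65
tcp_pos: [0.4736, -0.3182, 0.0319]
contact_force: [-0.6, -0.3, -1.5]
```

```bash
python3 -m pendant '{"translation":[[0,0,-0.04],[0,0,-0.08],[0,0,-0.08]],"delta_rot":[[0,0,0],[0,0,0],[0,0,0]]}'|grep -E "clock|tcp|contact"
python3 - <<'E'
from h import *
p,d=grab_frame("top");P=cloud("top",d);z=P[...,2]
for y in (-.54,-.52,-.25,-.2,-.15):
    q=P[(abs(P[...,1]-y)<.004)&(abs(P[...,0]-.475)<.03)&(z>.045)&(z<.09)]
    if len(q)>4:print(y,np.median(q,0).round(4))
f=np.load("top0.npz");P=cloud("top",f["d"]);z=P[...,2]
for y in (-.54,-.52,-.25,-.2,-.15):
    q=P[(abs(P[...,1]-y)<.004)&(abs(P[...,0]-.475)<.03)&(z>.045)&(z<.09)]
    if len(q)>4:print("start",y,np.median(q,0).round(4))
E
```

```text
clock: 21.02
tcp_pos: [0.4735, -0.3182, 0.0297]
contact_force: [0.4, 0.2, -0.7]
-0.54 [ 0.4848 -0.5404  0.0582]
-0.52 [ 0.4765 -0.5206  0.0583]
-0.2 [ 0.4671 -0.2004  0.0499]
-0.15 [ 0.4623 -0.1495  0.05  ]
start -0.54 [ 0.486  -0.5408  0.0592]
start -0.52 [ 0.4791 -0.5198  0.0583]
start -0.25 [ 0.4675 -0.2498  0.0499]
start -0.2 [ 0.4647 -0.2008  0.0495]
start -0.15 [ 0.4612 -0.1492  0.0502]
```

```bash
python3 -m pendant '{"translation":[[0,0,-0.02],[0,0,-0.02],[0,0,-0.02],[0,0,-0.02],[0,0,-0.02]],"delta_rot":[[0,0,0],[0,0,0],[0,0,0],[0,0,0],[0,0,0]]}' 1 && python3 -m pendant '{"translation":[[0,0,0.4],[0,0,1.2],[0,0,2.4],[0,0,4.4],[0,0,6.4],[-0.4,1,8.4],[-0.8,2,10],[-0.8,2,10]],"delta_rot":[[0,0,0],[0,0,0],[0,0,0],[0,0,0],[0,0,0],[0,0,0],[0,0,0],[0,0,0]]}'
python3 - <<'E'
from h import *
for n in("top","scene"):
    p,d=grab_frame(n);P=cloud(n,d);z=P[...,2]
    for y in (-.54,-.45,-.30,-.2,-.15):
        q=P[(abs(P[...,1]-y)<.004)&(abs(P[...,0]-.475)<.03)&(z>.045)&(z<.09)]
        if len(q)>4:print(n,y,np.median(q,0).round(4))
    cv2.imwrite(f"pics/{n}9.png",p[:,:,::-1])
    q=P[(P[...,0]>.573)&(P[...,0]<.581)&(P[...,1]>.1)&(P[...,1]<.1655)&(z>.308)&(z<.322)];print(np.median(q,0).round(4))
E
```

```text
clock: 21.7
tcp_pos: [0.4736, -0.3183, 0.0293]
orientation: [2.151, 2.29, 0.0]
contact_force: [-0.1, -0.1, -0.4]
grip_width: 0.0852
gripper_force: 0.0
clock: 22.7
tcp_pos: [0.4546, -0.2677, 0.283]
orientation: [2.146, 2.289, 0.008]
contact_force: [0.8, -0.7, 0.3]
grip_width: 0.0853
gripper_force: 0.0
top -0.3 [ 0.472  -0.2997  0.0585]
top -0.2 [ 0.4661 -0.2009  0.0488]
top -0.15 [ 0.4638 -0.1493  0.0495]
[0.5757 0.1487 0.3151]
scene -0.54 [ 0.4832 -0.5385  0.0593]
scene -0.2 [ 0.4671 -0.1998  0.0514]
scene -0.15 [ 0.464 -0.149  0.051]
[0.5758 0.1514 0.3147]
```

View pics/scene9.png

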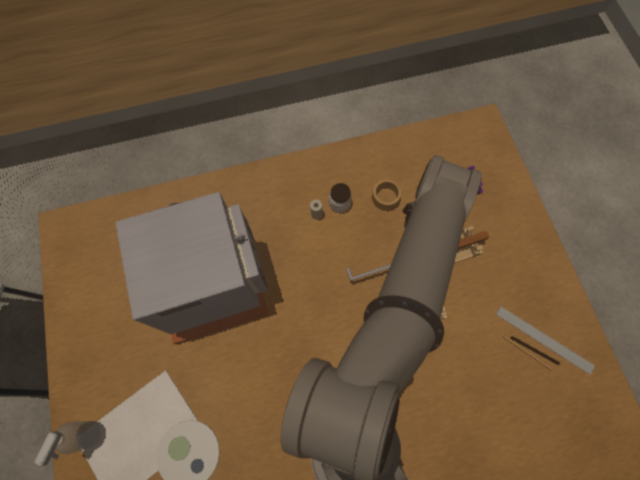

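The door is shut with its eye at the home position. The pole is back in its rest at its starting heights, with the hook at (350,275), and the gripper is clear.

```bash
python3 -c "from bench import hand_in; print(hand_in())"
```

```text
the job is handed in; nothing more can be done
None
```

The kiln door is pressed fully home (peak reading about 8.4 N, limit 15 N), the pole is unhooked and back in its rest, and the job was handed in with about 23 s on the clock; no verdict came back.

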